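# Rack the office stamps by height

## Task

Put the four stamps away on the rack in order of height, one on each grey pad: the tallest on the pad next to the ink pad, then down to the shortest at the far end. Stand each one upright in the middle of its pad with its longer side straight across the row, and do not knock any stamp over.

Things in the scene. Friction and masses are not known exactly. Their poses are not given: they have to be found in the camera images.
- stamp_slim: The tallest of four loose office stamps standing on the desk: 104 mm high. Black rectangular base 46 (x) by 32 (y) mm, 24 mm high; above it a straight grey sleeve 42 (x) by 28 (y) mm with white paper on top. About 130 g. Rigid; grip the sleeve from above. Origin: centre of its underside; z up, x along its longer side.
- stamp_round: The second tallest stamp: 88 mm high. Round black base 48 mm across, 22 mm high; above it a straight grey sleeve 40 (x) by 28 (y) mm with white paper on top. About 110 g. Rigid; grip the sleeve from above. Origin: centre of its underside; z up, x along the longer side of its sleeve.
- stamp_wide: The third tallest stamp: 72 mm high. Black rectangular base 58 (x) by 38 (y) mm, 20 mm high; above it a straight grey sleeve 50 (x) by 32 (y) mm with white paper on top. About 120 g. Rigid; grip the sleeve from above. Origin: centre of its underside; z up, x along its longer side.
- stamp_knob: The shortest stamp, of brown wood: 56 mm high. Base 48 (x) by 34 (y) mm, 18 mm high, then a thin neck, then an upright round knob, 30 mm in diameter, from 26 mm to 56 mm height: grip this from above, fingertips above the base. About 80 g. Origin: centre of its underside; z up, x along the base's longer side.
- pad_a: Flat grey felt pad on the rack: the end one at the robot's left (+y). 70 mm (x, across the row) by 60 mm (y, along the row), 2 mm thick, fixed. Origin: centre of its underside; a stamp stands on its top, 2 mm higher (14 mm above the desk). Pad centres are 70 mm apart; all have the rack's yaw.
- pad_b: Flat grey felt pad on the rack: second from the robot's left (+y). 70 mm (x, across the row) by 60 mm (y, along the row), 2 mm thick, fixed. Origin: centre of its underside; a stamp stands on its top, 2 mm higher (14 mm above the desk). Pad centres are 70 mm apart; all have the rack's yaw.
- pad_c: Flat grey felt pad on the rack: third from the robot's left (+y). 70 mm (x, across the row) by 60 mm (y, along the row), 2 mm thick, fixed. Origin: centre of its underside; a stamp stands on its top, 2 mm higher (14 mm above the desk). Pad centres are 70 mm apart; all have the rack's yaw.
- pad_d: Flat grey felt pad on the rack: the end one at the robot's right (-y). 70 mm (x, across the row) by 60 mm (y, along the row), 2 mm thick, fixed. Origin: centre of its underside; a stamp stands on its top, 2 mm higher (14 mm above the desk). Pad centres are 70 mm apart; all have the rack's yaw.
- ink_pad: Open black ink pad tray, a low rectangle 70 (x) by 105 (y) by 16 mm, fixed on the desk beyond one end of the rack (left or right, it varies), in line with the row, about 120 mm from the centre of the nearest pad. Beyond the rack's other end is a round clear dish of paper clips, 20 mm high. Origin: centre of its underside.
- rack: Fixed light wood board carrying the four pads in a row along its y: 100 (x) by 300 (y) mm, 12 mm high. Origin: centre of its underside. The stamps start between it and the robot. A stapler and mouse (to the right) and a pen cup with pens up to 155 mm (to the left) stand well outside the stamps and rack.
There are look-alikes about, which are no part of the job. Leave any green or orange look-alike of the ink_pad alone.

How it is judged:
By the outcome, as a careful person would: the job done as asked, in the order asked, and still so for the second after the job is handed in, with the robot touching nothing.
It also fails if it takes over 112 s, if anything falls off the work surface, if the arm or the gripper's body presses on something with over 40 N, if the wrist force passes 120 N, or if a joint passes its speed limit or range.

## Robot

A 7-joint arm with a two-finger parallel gripper is mounted at the origin on the work surface. World frame = base frame: x ahead of the robot, y to its left, z up, the work surface at z = 0. Lengths are in m, angles in degrees, forces in N, time in s.
With the tool pointing down it reaches from about 0.425 to 1.025 m from the base axis. Payload 3.6 kg.
Tool frame: the origin (TCP) lies on the centre line of the jaws, within the pads' length; the fingertips stand robot.nose_length ahead of it and the grasp point (between the pads) lies 2 mm behind it (robot.nose_length is the distance from the TCP to the fingertips, in m); z points along the fingers, y is the line along which they close (so a half turn about z gives the same grasp; the last joint's range is limited). The gripper opens to 85 mm and grips with 20 to 120 N. Pads are 22 mm wide; open, the fingers measure 114 mm over their backs; the gripper's body (76 mm by 85 mm) begins 54 mm behind the grasp point. The pads swing forward as they close: fully open they stand 13 mm farther back than shut.
Start: joints at [-70.216, 33.873, 2.773, 92.16, -1.908, 54.013, -1.931], TCP at [0.308, 0.656, 0.248] pointing down, gripper open.
Joint ranges: [-153.93, 153.93], [-27.13, 128.08], [-72.61, 78.16], [10.71, 143.7], [-87.88, 267.88], [4.46, 118.87], [-176.78, 176.78]. Speed limits (degrees/s): [147.25, 147.25, 180, 180, 180, 180, 180].

## Interface

Orientations are given as a 3x3 rotation matrix whose columns are the frame's x, y, z axes.
In Python, from cell import robot, capture, camera_info, sign_off, boxes_of, spot_point gives the robot as it stands. The module is installed in compiled form; this text tells all that it offers.
- The arm moves only by the tool apply_moves, never from a script. Its argument "increments" is a list of rows, each an object with "delta_pos": the shift along the tool's x, y, z in cm, a list of three; "turn": the turn about the tool's z in degrees. A call has 1 to 8 rows; each row is the pose to reach, as a shift and turn from the pose commanded when the call began, along the tool's axes at that moment; what a row does not reach only later rows make up. A row lasts 1/10 s, in which the tool goes at most 50 mm and 8.59 degrees, less where a joint would pass 70% of its speed; a pose out of reach is approached as far as the arm can. A call with a gripper value outside its range is refused whole. "fingers" is the opening, from 0 (shut) to 1 (fully open), set as the call begins (left out, the last holds). The fingers move at their own pace and stop on an object; "squeeze" is the grip in N (left out, the last holds). Time passes only in rows, so rows that repeat a pose let the fingers close. It gives the time, the measured TCP pose, the force, the opening and the grip force at its end, in the units of the state.
- robot.state(): the state, without advancing time (a new reading comes with each control period).
- capture(name): name is "scene" or "top"; returns (picture, depth): 420x560x3 uint8, red, green, blue; 420x560 float32, m along the optical axis (not along the pixel's ray), 0 where there is no reading.
- camera_info(name): a dict with "camera_matrix" (3x3 intrinsics, pixels), "k1" (the pictures are not rectified: a ray, as slopes to the right and down, at radius r is drawn at 1 + k1 r^2 times it, then the intrinsics apply), "view" (4x4, takes a point from world to camera coordinates). Camera axes: x right, y up, looking along -z (the intrinsics and any distortion apply to the point x, -y, -z); pixel columns grow to the right and rows downward; lengths in m; the calibration is good to about 2 mm. A picture is of the moment at which its call begins. camera_info takes no time and is no camera call.
- sign_off(): hands the job in; it is judged then, once.
Trained networks look in the newest picture that a camera, given by its name, has taken for a name from the list of things; names that differ only in an ending like _2 or _b are one class to them, and where a whole thing is asked for, a point or a joint stands for the part that bears it (a point fixed in the world has none). Each returns a list of dicts, best first, with "p" (0 to 1); they miss things now and then, are a little off and sometimes report something else, mostly with a low value. They report only what shows in the picture. A call takes as long as a camera call. They do not tell look-alikes from the thing itself.
- boxes_of(thing, camera): "location" ([x, y, z] in m, in world coordinates, good to about 4 mm: the middle of the surface that is visible of it).
- spot_point(thing, camera): "location" ([x, y, z] in m, in world coordinates, good to about 4 mm: a listed point, or the origin of a listed thing).
The state is a dict: "clock": time; "joint_pos": joint angles; "joint_velocities": joint speeds; "effort": joint torques, N m; "eef_pos": TCP position; "eef_rot": TCP orientation; "wrist_force": force on the tool from outside, world axes, zero at the start; "wrist_torque": the same for the moment, N m; "grip_width": finger opening in m; "gripper_force": force on a finger pad.
Only numpy, scipy, OpenCV 4.12 (cv2) and the standard library are available. Lean on these libraries where they do the work, as an engineer would, in place of code of your own. Each camera call takes 0.05 s, during which the arm holds its last target. There are 200 camera calls.

## Working session

There is one attempt and no reset: what is moved stays moved. The work goes in short steps, Python scripts to look and compute and a tool call to move; the robot and the scene stay as the last step left them, time stands still between calls to the robot, and variables do not carry over. Pictures are saved under pics/ and viewed, at most 14 in all, crops included, and the job is handed in when it is done.

Besides the shell and the picture viewer there is one more tool, called after "Call:" as a command line: name --argument value ..., lists and objects as JSON in quotes. apply_moves: Moves the arm, as the interface text tells. Its arguments: {"type":"object","properties":{"increments":{"type":"array","items":{"type":"object","properties":{"delta_pos":{"type":"array","items":{"type":"number"}},"turn":{"type":"number"}}}},"fingers":{"type":"number"},"squeeze":{"type":"number"}},"required":["increments"]}

```bash
mkdir -p pics; python3 - <<'E'
from cell import *
import cv2,numpy as np
print(robot.state()); print(robot.nose_length)
for c in("scene","top"):
    p,d=capture(c); cv2.imwrite(f"pics/{c}0.png",p[:,:,::-1]); np.save(c+"_d0.npy",d)
    print(c,camera_info(c))
    for t in("stamp_slim","stamp_round","stamp_wide","stamp_knob","pad_a","ink_pad","rack"):
        print(t,[(round(o["p"],2),np.round(o["location"],3).tolist()) for o in spot_point(t,c)])
E
```

```text
{'clock': 0.0, 'joint_pos': array([-70.21936958,  33.92526201,   2.76553183,  92.23704096,
        -1.90792936,  54.01170429,  -1.93330687]), 'joint_velocities': array([ 0.01751297, -0.06880209, -0.05231829,  0.0795272 ,  0.01841895,
        0.0350718 ,  0.05462912]), 'effort': array([ 1.73307935e-04, -5.48693526e+01,  1.54716399e+00, -1.98129165e+01,
        9.49602487e-03,  8.77648999e-03, -1.33503909e-05]), 'eef_pos': array([0.30761498, 0.65562942, 0.24714178]), 'eef_rot': array([[-9.05316269e-01,  4.24737251e-01, -8.49258994e-04],
       [ 4.24738086e-01,  9.05313920e-01, -2.06517593e-03],
       [-1.08311157e-04, -2.23035000e-03, -9.99997507e-01]]), 'wrist_force': array([0.61585278, 0.91130572, 0.55476632]), 'wrist_torque': array([-0.03928744, -0.01656446, -0.0237517 ]), 'gripper_force': 0.0, 'grip_width': 0.08507164600124373}
0.017
scene {'camera_matrix': array([[511.47051282,   0.        , 281.67210152],
       [  0.        , 511.47051282, 213.45400414],
       [  0.        ,   0.        ,   1.        ]]), 'k1': -0.1635658899698116, 'view': array([[ 6.88362827e-01,  7.25365424
[... 1035 characters left out ...]
, -0.99998193, -0.00361438,  0.03979935],
       [ 0.99435844, -0.00515912,  0.10594656, -0.62016768],
       [-0.10596329, -0.00308511,  0.99436526, -1.2546138 ],
       [ 0.        ,  0.        ,  0.        ,  1.        ]])}
stamp_slim [(0.84, [0.474, 0.262, -0.002])]
stamp_round [(0.52, [0.473, -0.102, 0.0])]
stamp_wide [(0.94, [0.438, -0.251, 0.003])]
stamp_knob [(0.54, [0.471, 0.102, -0.002]), (0.41, [0.475, 0.261, 0.0])]
pad_a [(0.91, [0.641, -0.048, 0.016]), (0.85, [0.64, 0.017, 0.013]), (0.69, [0.642, 0.09, 0.013]), (0.65, [0.644, -0.125, 0.01])]
ink_pad [(0.81, [0.55, 0.365, 0.001]), (0.57, [0.651, 0.21, -0.002]), (0.57, [0.845, 0.151, 0.003])]
rack [(0.55, [0.643, -0.017, -0.003])]
```

View pics/top0.png

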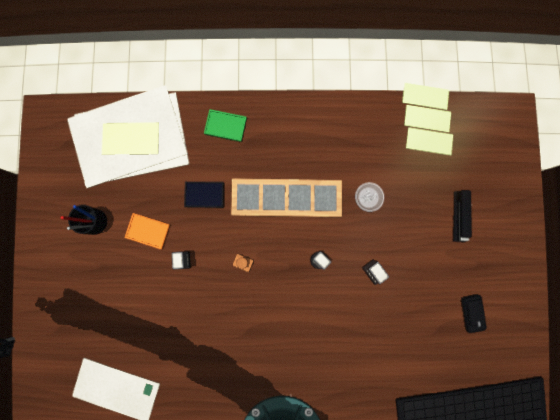

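View pics/scene0.png

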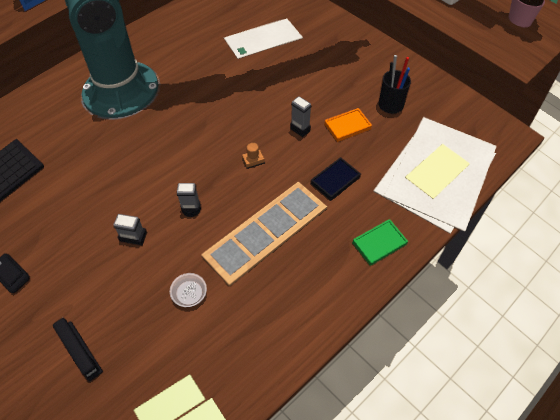

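The black/navy ink pad is at top px (204,195), in line with the row at its left (+y) end. The orange look-alike at (147,231) and the green one at (225,125) are out of line and the wrong colour. So the order is slim→pad_a, round→b, wide→c, knob→d. Next I'll fit the poses and take one crop to confirm.

```bash
cat > h.py <<'E'
from cell import *
import cv2,numpy as np
from scipy.optimize import minimize
CI={c:camera_info(c) for c in("scene","top")}
def proj(c,P):
    I=CI[c];Q=np.c_[P,np.ones(len(P))]@I["view"].T
    s=np.c_[Q[:,0]/-Q[:,2],-Q[:,1]/-Q[:,2]];s=s*(1+I["k1"]*(s**2).sum(1))[:,None]
    K=I["camera_matrix"];return s*[K[0,0],K[1,1]]+K[:2,2]
def cloud(c,d):
    I=CI[c];K=I["camera_matrix"];v,u=np.mgrid[:420,:560]
    s=cv2.undistortPoints(np.float64(np.c_[u.ravel(),v.ravel()])[:,None],K,np.array([I["k1"],0,0,0]))[:,0]
    z=d.ravel();C=np.c_[s[:,0]*z,-s[:,1]*z,-z]
    V=I["view"];return ((C-V[:3,3])@V[:3,:3]).reshape(420,560,3)
def box(a,b,z0,z1):return np.array([[x,y,z] for x in(-a/2,a/2) for y in(-b/2,b/2) for z in(z0,z1)])
def cyl(D,z0,z1):
    t=np.linspace(0,2*np.pi,24,endpoint=False);return np.array([[D/2*np.cos(q),D/2*np.sin(q),z] for q in t for z in(z0,z1)])
M=dict(stamp_slim=[box(.046,.032,0,.024),box(.042,.028,.024,.104)],
 stamp_round=[cyl(.048,0,.022),box(.040,.028,.022,.088)],
 stamp_wide=[box(.058,.038,0,.020),box(.050,.032,.020,.072)],
 stamp_knob=[box(.048,.034,0,.018),cyl(.012,.018,.026),cyl(.030,.026,.056)],
 rack=[box(.1,.3,0,.012)])
S=4
def sil(c,parts,q,z0,o,w):
    m=np.zeros((w*S,w*S),np.uint8);ca,sa=np.cos(q[2]),np.sin(q[2]);R=np.array([[ca,-sa,0],[sa,ca,0],[0,0,1]])
    for P in parts:
        p=(proj(c,P@R.T+[q[0],q[1],z0])-o+.5)*S-.5
        cv2.fillConvexPoly(m,cv2.convexHull(np.int32(np.round(p*16))),255,shift=4)
    return cv2.resize(m,(w,w),interpolation=cv2.INTER_AREA)/255.
def getmask(c,W,xy,z0,o,w,zlo,rad):
    sub=W[o[1]:o[1]+w,o[0]:o[0]+w]
    return ((sub[...,2]>z0+zlo)&(np.hypot(sub[...,0]-xy[0],sub[...,1]-xy[1])<rad)).astype(float)
def fit(name,xy,Ws,cams=("scene","top"),z0=0.,zlo=.005,yaws=None,w=60,rad=.06):
    D=[]
    for c in cams:
        o=np.int32(proj(c,np.array([[xy[0],xy[1],z0+.03]]))[0]-w/2);o=np.maximum(o,0)
        D.append((c,o,getmask(c,Ws[c],xy,z0,o,w,zlo,rad)))
    f=lambda q:sum(((sil(c,M[name],(q[0],q[1],q[2]/20),z0,o,w)-m)**2).sum() for c,o,m in D)
    best=None
    for y in (np.arange(0,180,20) if yaws is None else yaws):
        q0=np.array([xy[0],xy[1],np.radians(y)*20])
        r=minimize(f,q0,method="Nelder-Mead",options=dict(initial_simplex=q0+np.array([[0,0,0],[.006,0,0],[0,.006,0],[0,0,3.]]),xatol=1e-4,fatol=.05))
        if best is None or r.fun<best.fun:best=r
    return best.x[:2].round(4),round((np.degrees(best.x[2]/20)+90)%180-90,1),round(best.fun,1)
def shoot():
    P={};W={}
    for c in("scene","top"):
        P[c],d=capture(c);W[c]=cloud(c,d);W[c][d==0]=-9
    return P,W
E
cat > m0.py <<'E'
from h import *
P,W=shoot()
for n,xy in dict(stamp_slim=(.472,.262),stamp_round=(.471,-.1),stamp_wide=(.437,-.25),stamp_knob=(.467,.103)).items():
    for cams in(("scene",),("top",),("scene","top")):print(n,cams,*fit(n,xy,W,cams))
    for c in W:
        s=W[c];k=np.hypot(s[...,0]-xy[0],s[...,1]-xy[1])<.012;print(" top z",c,np.percentile(s[k][:,2],[5,50,90]).round(4))
for cams in(("scene",),("top",),("scene","top")):print("rack",cams,*fit("rack",(.641,-.016),W,cams,zlo=.006,yaws=[0],w=170,rad=.17))
for c in W:
    s=W[c]
    for y in(.09,.019,-.05,-.122):
        k=np.hypot(s[...,0]-.641,s[...,1]-y)<.02;print(" pad z",c,np.median(s[k][:,2]).round(4))
    k=(abs(s[...,0]-.55)<.02)&(abs(s[...,1])<.05);print("desk",c,np.percentile(s[k][:,2],[5,50,95]).round(4))
# pads by colour (grey, low saturation) on the rack
for c in W:
    hsv=cv2.cvtColor(P[c],cv2.COLOR_RGB2HSV);s=W[c]
    m=((hsv[...,1]<60)&(abs(s[...,0]-.641)<.06)&(abs(s[...,1]+.016)<.16)&(s[...,2]>.005)).astype(np.uint8)
    n,l,st,_=cv2.connectedComponentsWithStats(m)
    for i in range(1,n):
        if st[i,4]>100:
            q=s[l==i];(cx,cy),wh,a=cv2.minAreaRect(np.float32(q[:,:2]*1000));print("pad",c,round(cx,1),round(cy,1),np.round(wh,1),round(a,1),q.mean(0).round(4))
t=P["top"][90:270,120:350];cv2.imwrite("pics/crop1.png",cv2.resize(t,(690,540),interpolation=cv2.INTER_CUBIC)[:,:,::-1])
E
time python3 m0.py
```

```text
stamp_slim ('scene',) [0.4712 0.2634] -4.1 63.7
stamp_slim ('top',) [0.4735 0.2618] 4.8 37.7
stamp_slim ('scene', 'top') [0.4728 0.2619] 3.2 111.3
 top z scene [0.0975 0.1048 0.1073]
 top z top [0.1002 0.1042 0.1067]
stamp_round ('scene',) [ 0.471  -0.1004] 48.4 48.1
stamp_round ('top',) [ 0.4719 -0.1038] 49.9 57.2
stamp_round ('scene', 'top') [ 0.4719 -0.1016] 49.3 129.8
 top z scene [0.0854 0.0885 0.0915]
 top z top [0.0424 0.0885 0.0916]
stamp_wide ('scene',) [ 0.4376 -0.2491] 33.4 66.2
stamp_wide ('top',) [ 0.4378 -0.2508] 35.6 44.9
stamp_wide ('scene', 'top') [ 0.4379 -0.2497] 35.8 119.2
 top z scene [0.07   0.0724 0.0754]
 top z top [0.0694 0.0725 0.0754]
stamp_knob ('scene',) [0.4631 0.1041] 66.2 48.7
stamp_knob ('top',) [0.4663 0.1016] 67.2 48.7
stamp_knob ('scene', 'top') [0.4654 0.1023] 66.8 109.2
 top z scene [0.0178 0.0559 0.0587]
 top z top [0.0514 0.0558 0.0595]
rack ('scene',) [ 0.6399 -0.0154] -1.0 300.4
rack ('top',) [ 0.6428 -0.0173] -1.2 196.9
rack ('scene', 'top') [ 0.6417 -0.0161] -1.2 587.6
 pad z scene 0.0145
 pad z scene 0.0148
 pad z scene 0.0143
 pad z scene 0.0144
desk scene [-0.0026  0.0005  0.0039]
 pad z top 0.0141
 pad z top 0.0145
 pad z top 0.0142
 pad z top 0.0144
desk top [-0.0048 -0.      0.0044]
pad scene 643.2 89.6 [61.2 72.2] 88.2 [0.6436 0.0891 0.0144]
pad scene 642.0 19.4 [60.1 71. ] 88.5 [0.6426 0.0191 0.0147]
pad scene 639.7 -50.3 [60.3 71.1] 86.8 [ 0.641  -0.0505  0.0145]
pad scene 639.2 -119.6 [71.5 60.1] 0.1 [ 0.6395 -0.1206  0.0145]
pad top 643.2 88.0 [57.4 68.9] 89.9 [0.6424 0.0879 0.014 ]
pad top 641.4 17.4 [57.1 66.5] 89.7 [0.6412 0.0174 0.0142]
pad top 641.0 -53.1 [57.4 66.4] 89.4 [ 0.641  -0.0526  0.0142]
pad top 638.8 -122.2 [55.8 67.8] 88.9 [ 0.638  -0.122   0.0141]
real	0m11.466s
user	0m10.879s
sys	0m0.427s
```

View pics/crop1.png

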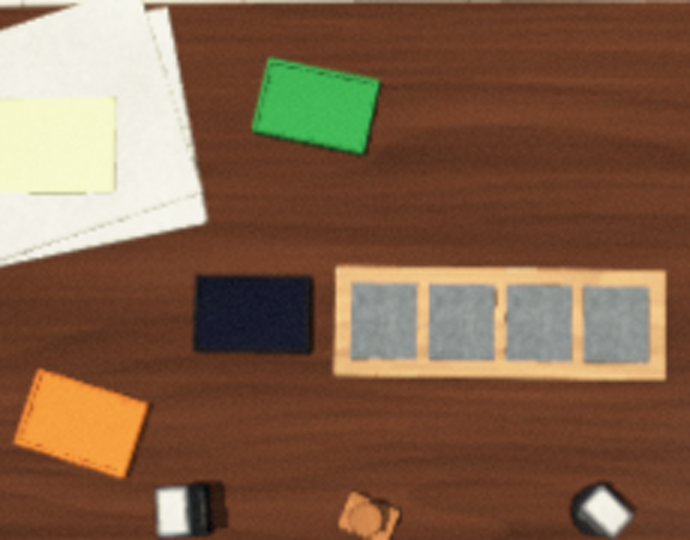

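The crop shows the navy tray at (253,313), directly beyond the left end of the rack, so it is the ink pad. Next, a planner helper.

```bash
cat > plan.py <<'E'
import sys,numpy as np
from cell import robot
s=robot.state();R=s["eef_rot"];x,y,z,yaw=map(float,sys.argv[1:5])
cur=np.degrees(np.arctan2(R[1,1],R[0,1]));d=R.T@(np.array([x,y,z])-s["eef_pos"])
t=-((yaw-cur+180)%360-180)
print("t",round(s["clock"],2),"pos",s["eef_pos"].round(4),"yaw",round(cur,2),"tilt",R[:,2].round(4),"\nd cm",(d*100).round(2),"turn",round(t,2),"rows",max(np.linalg.norm(d)/.05,abs(t)/8.59).round(1),"J",s["joint_pos"].round(0),"grip",round(s["grip_width"],4),s["gripper_force"])
E
python3 plan.py .4725 .262 .19 92
```

```text
t 0.9 pos [0.308  0.6564 0.2483] yaw 64.86 tilt [ 0.e+00  1.e-04 -1.e+00] 
d cm [-31.64 -28.71   5.83] turn -27.14 rows 8.6 J [-70.  34.   3.  92.  -2.  54.  -2.] grip 0.0851 0.0
```

Call:
apply_moves --increments '[{"delta_pos": [-3.5, -3.2, 0.6], "turn": -3}, {"delta_pos": [-7.0, -6.4, 1.3], "turn": -6}, {"delta_pos": [-10.5, -9.5, 2], "turn": -9}, {"delta_pos": [-14.0, -12.7, 2.6], "turn": -12}, {"delta_pos": [-17.5, -15.9, 3.2], "turn": -15}, {"delta_pos": [-21, -19, 3.9], "turn": -18}, {"delta_pos": [-24.5, -22.2, 4.5], "turn": -21}, {"delta_pos": [-28, -25.4, 5.2], "turn": -24}]' --fingers 1 --squeeze 40

```text
clock: 1.7
eef_pos: [0.4544, 0.3059, 0.1965]
eef_rot: [[-1.0, 0.017, 0.001], [0.017, 1.0, 0.001], [-0.001, 0.001, -1.0]]
wrist_force: [0.4, -0.0, -0.1]
grip_width: 0.085
gripper_force: 0.0
```

```bash
python3 plan.py .4725 .262 .19 92
```

```text
t 1.7 pos [0.4544 0.3059 0.1965] yaw 89.0 tilt [ 1.1e-03  6.0e-04 -1.0e+00] 
d cm [-1.88 -4.36  0.65] turn -3.0 rows 1.0 J [-36.  25.  -3. 118.   2.  37.  48.] grip 0.085 0.0
```

Call:
apply_moves --increments '[{"delta_pos": [-1.9, -4.4, 0.6], "turn": -3}, {"delta_pos": [-1.9, -4.4, 0.6], "turn": -3}, {"delta_pos": [-1.9, -4.4, 3.5], "turn": -3}, {"delta_pos": [-1.9, -4.4, 6.5], "turn": -3}, {"delta_pos": [-1.9, -4.4, 9], "turn": -3}, {"delta_pos": [-1.9, -4.4, 11], "turn": -3}, {"delta_pos": [-1.9, -4.4, 12.4], "turn": -3}, {"delta_pos": [-1.9, -4.4, 12.4], "turn": -3}]'

```text
clock: 2.5
eef_pos: [0.4708, 0.263, 0.0709]
eef_rot: [[-0.999, -0.033, -0.002], [-0.033, 0.999, -0.002], [0.003, -0.001, -1.0]]
wrist_force: [-0.7, -0.7, 1.6]
grip_width: 0.0853
gripper_force: 0.0
```

Call:
apply_moves --increments '[{"delta_pos": [0, 0, 0], "turn": 0}, {"delta_pos": [0, 0, 0], "turn": 0}, {"delta_pos": [0, 0, 0], "turn": 0}, {"delta_pos": [0, 0, 0], "turn": 0}, {"delta_pos": [0, 0, 0], "turn": 0}, {"delta_pos": [0, 0, 0], "turn": 0}, {"delta_pos": [0, 0, 0], "turn": 0}, {"delta_pos": [0, 0, 0], "turn": 0}]' --fingers 0 --squeeze 40

```text
clock: 3.3
eef_pos: [0.4721, 0.2633, 0.0731]
eef_rot: [[-0.999, -0.032, 0.001], [-0.032, 0.999, 0.001], [-0.001, 0.001, -1.0]]
wrist_force: [-0.7, -0.2, 6.7]
grip_width: 0.0276
gripper_force: 46.8
```

```bash
python3 plan.py .6435 .0887 .16 88.9; python3 - <<'E'
from h import *
P,W=shoot();cv2.imwrite("pics/g1.png",cv2.resize(P["scene"][60:180,220:380],(640,480))[:,:,::-1])
E
```

```text
t 3.3 pos [0.4721 0.2633 0.0731] yaw 91.85 tilt [ 1.e-03  6.e-04 -1.e+00] 
d cm [-16.57 -18.    -8.69] turn 2.95 rows 5.2 J [-32.  36.  -3. 122.   5.  22.  53.] grip 0.0276 46.80356025695801
```

View pics/g1.png

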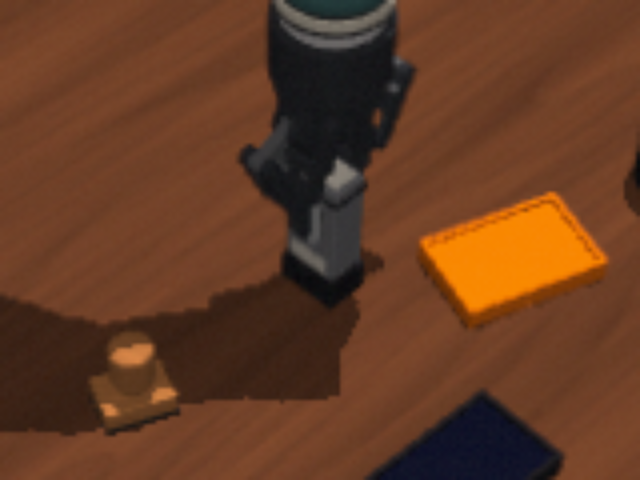

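The gripper is closed on the slim stamp's sleeve (crop ~(330,210)), width 27.6 mm. Lift it and carry it to pad_a.

Call:
apply_moves --increments '[{"delta_pos": [0, 0, -2.5], "turn": 0}, {"delta_pos": [0, 0, -6], "turn": 0}, {"delta_pos": [-2.8, -3, -8.7], "turn": 0.5}, {"delta_pos": [-5.5, -6, -8.7], "turn": 1}, {"delta_pos": [-8.3, -9, -8.7], "turn": 1.5}, {"delta_pos": [-11, -12, -8.7], "turn": 2}, {"delta_pos": [-13.8, -15, -8.7], "turn": 2.5}, {"delta_pos": [-15.8, -17.2, -8.7], "turn": 2.9}]'

```text
clock: 4.2
eef_pos: [0.6367, 0.0929, 0.159]
eef_rot: [[-1.0, 0.021, 0.0], [0.021, 1.0, -0.001], [-0.0, -0.001, -1.0]]
wrist_force: [-0.5, 0.1, -1.4]
grip_width: 0.0275
gripper_force: 46.1
```

```bash
python3 plan.py .643 .0887 .0875 88.9
```

```text
t 4.2 pos [0.6367 0.0929 0.159 ] yaw 88.78 tilt [ 4.0e-04 -1.3e-03 -1.0e+00] 
d cm [-0.64 -0.4   7.15] turn -0.12 rows 1.4 J [-10.  34.  -4. 107.   4.  39.  73.] grip 0.0275 46.05457305908203
```

Call:
apply_moves --increments '[{"delta_pos": [-0.6, -0.4, 2], "turn": 0}, {"delta_pos": [-0.6, -0.4, 4], "turn": 0}, {"delta_pos": [-0.6, -0.4, 5.5], "turn": 0}, {"delta_pos": [-0.6, -0.4, 6.4], "turn": 0}, {"delta_pos": [-0.6, -0.4, 6.7], "turn": 0}, {"delta_pos": [-0.6, -0.4, 6.7], "turn": 0}, {"delta_pos": [-0.6, -0.4, 6.7], "turn": 0}]'

```text
clock: 4.9
eef_pos: [0.6416, 0.0926, 0.093]
eef_rot: [[-1.0, 0.018, 0.001], [0.018, 1.0, 0.0], [-0.001, 0.0, -1.0]]
wrist_force: [0.3, 0.7, -1.5]
grip_width: 0.0274
gripper_force: 46.1
```

```bash
python3 plan.py .643 .0887 .0875 88.9
```

```text
t 4.9 pos [0.6416 0.0926 0.093 ] yaw 88.99 tilt [ 1.3e-03  3.0e-04 -1.0e+00] 
d cm [-0.14 -0.39  0.55] turn 0.09 rows 0.1 J [-10.  39.  -4. 108.   4.  33.  73.] grip 0.0274 46.10187113285065
```

Call:
apply_moves --increments '[{"delta_pos": [-0.14, -0.4, 0.2], "turn": 0}, {"delta_pos": [-0.14, -0.4, 0.4], "turn": 0}, {"delta_pos": [-0.14, -0.4, 0.55], "turn": 0}, {"delta_pos": [-0.14, -0.4, 0.6], "turn": 0}, {"delta_pos": [-0.14, -0.4, 0.6], "turn": 0}]'

```text
clock: 5.4
eef_pos: [0.6428, 0.0877, 0.0871]
eef_rot: [[-1.0, 0.019, 0.0], [0.019, 1.0, -0.0], [-0.001, -0.0, -1.0]]
wrist_force: [-2.0, -1.3, 4.9]
grip_width: 0.0278
gripper_force: 46.7
```

```bash
python3 plan.py .643 .0887 .0871 88.9; python3 -c "
from cell import robot;print(robot.state()['wrist_force'])"
```

```text
t 5.4 pos [0.6428 0.0877 0.0871] yaw 88.94 tilt [ 5.e-04 -5.e-04 -1.e+00] 
d cm [-0.02  0.1   0.  ] turn 0.04 rows 0.0 J [ -9.  40.  -3. 108.   4.  32.  73.] grip 0.0278 46.72633945941925
[-2.04069675 -1.32328457  4.91319775]
```

Call:
apply_moves --increments '[{"delta_pos": [0, 0, 0]}, {"delta_pos": [0, 0, 0]}, {"delta_pos": [0, 0, 0]}, {"delta_pos": [0, 0, 0]}, {"delta_pos": [0, 0, -2]}, {"delta_pos": [0, 0, -5]}, {"delta_pos": [0, 0, -9]}, {"delta_pos": [0, 0, -12]}]' --fingers 0.55

```text
$.increments[0]: bad value
```

```bash
python3 plan.py .4715 -.102 .2 -41
```

```text
t 5.4 pos [0.6428 0.0877 0.0871] yaw 88.94 tilt [ 5.e-04 -5.e-04 -1.e+00] 
d cm [ 16.76 -19.29 -11.29] turn 129.94 rows 15.1 J [ -9.  40.  -3. 108.   4.  32.  73.] grip 0.0278 46.72633945941925
```

Call:
apply_moves --increments '[{"delta_pos": [0, 0, 0], "turn": 0}, {"delta_pos": [0, 0, 0], "turn": 0}, {"delta_pos": [0, 0, 0], "turn": 0}, {"delta_pos": [0, 0, 0], "turn": 0}, {"delta_pos": [0, 0, -2], "turn": 0}, {"delta_pos": [0, 0, -5], "turn": 0}, {"delta_pos": [0, 0, -9], "turn": 0}, {"delta_pos": [0, 0, -12], "turn": 0}]' --fingers 0.55

```text
clock: 6.2
eef_pos: [0.643, 0.0883, 0.2083]
eef_rot: [[-1.0, 0.018, 0.002], [0.018, 1.0, 0.0], [-0.002, 0.0, -1.0]]
wrist_force: [0.4, 0.2, 0.2]
grip_width: 0.047
gripper_force: 0.0
```

Call:
apply_moves --increments '[{"delta_pos": [2, -2, 0], "turn": 8}, {"delta_pos": [4, -5, 0], "turn": 16}, {"delta_pos": [7, -8, 0], "turn": 24}, {"delta_pos": [10, -11, 0], "turn": 32}, {"delta_pos": [12, -14, 0], "turn": 40}, {"delta_pos": [14, -16.5, 0], "turn": 48}, {"delta_pos": [16.7, -19.2, 0], "turn": 56}, {"delta_pos": [16.7, -19.2, 0], "turn": 64}]' --fingers 1

```text
clock: 7.0
eef_pos: [0.4668, -0.1047, 0.2061]
eef_rot: [[-0.41, 0.912, -0.005], [0.912, 0.41, -0.001], [0.001, -0.005, -1.0]]
wrist_force: [-0.0, 1.0, -0.0]
grip_width: 0.0852
gripper_force: 0.0
```

```bash
python3 plan.py .4715 -.102 .19 -41; cat > chk.py <<'E'
from h import *
import sys
P,W=shoot()
for a in sys.argv[1:]:
    n,x,y,z=a.split(",")
    for cams in(("scene",),("top",),("scene","top")):print(n,cams,*fit("stamp_"+n,(float(x),float(y)),W,cams,z0=float(z),rad=.04,yaws=[-10,0,10]if z!="0" else None))
cv2.imwrite("pics/chk_%d.png"%(robot.state()["clock"]*100),cv2.resize(P["scene"][90:300,130:400],(720,560))[:,:,::-1])
E
python3 chk.py slim,.643,.088,.014
```

```text
t 7.0 pos [ 0.4668 -0.1047  0.2061] yaw 24.2 tilt [-4.6e-03 -9.0e-04 -1.0e+00] 
d cm [0.06 0.54 1.6 ] turn 65.2 rows 7.6 J [ -4.  21.  14. 126.  -8.  35.  40.] grip 0.0852 0.0
slim ('scene',) [0.6418 0.0885] -8.4 62.8
slim ('top',) [0.6443 0.0857] -0.6 15.6
slim ('scene', 'top') [0.6438 0.0862] -4.3 95.6
```

Slim is on pad_a, within about 1.5 mm of centre. Next is the round stamp.

Call:
apply_moves --increments '[{"delta_pos": [0, 0.2, 0], "turn": 8.5}, {"delta_pos": [0, 0.4, 0], "turn": 17}, {"delta_pos": [0, 0.5, 0], "turn": 25.5}, {"delta_pos": [0, 0.5, 0], "turn": 34}, {"delta_pos": [0, 0.5, 0], "turn": 42.5}, {"delta_pos": [0, 0.5, 0], "turn": 51}, {"delta_pos": [0, 0.5, 0], "turn": 59}, {"delta_pos": [0, 0.5, 0], "turn": 65.2}]'

```text
clock: 7.9
eef_pos: [0.4777, -0.0975, 0.2063]
eef_rot: [[0.645, 0.764, 0.001], [0.764, -0.645, 0.0], [0.001, 0.001, -1.0]]
wrist_force: [-0.5, -0.2, 0.1]
grip_width: 0.0851
gripper_force: 0.0
```

```bash
python3 plan.py .4715 -.1015 .060 -41
```

```text
t 7.9 pos [ 0.4777 -0.0975  0.2063] yaw -40.18 tilt [ 7.e-04  0.e+00 -1.e+00] 
d cm [-0.71 -0.23 14.63] turn 0.82 rows 2.9 J [-18.  23.  32. 125. -21.  36. -12.] grip 0.0851 0.0
```

Call:
apply_moves --increments '[{"delta_pos": [-0.7, -0.2, 1], "turn": 0.8}, {"delta_pos": [-0.7, -0.2, 4], "turn": 0.8}, {"delta_pos": [-0.7, -0.2, 7], "turn": 0.8}, {"delta_pos": [-0.7, -0.2, 9], "turn": 0.8}, {"delta_pos": [-0.7, -0.2, 9.5], "turn": 0.8}]'

```text
clock: 8.4
eef_pos: [0.469, -0.1021, 0.109]
eef_rot: [[0.654, 0.757, -0.004], [0.757, -0.654, 0.001], [-0.002, -0.004, -1.0]]
wrist_force: [0.0, 0.0, 0.9]
grip_width: 0.0855
gripper_force: 0.0
```

```bash
python3 plan.py .4715 -.1015 .060 -41
```

```text
t 8.4 pos [ 0.469  -0.1021  0.109 ] yaw -40.81 tilt [-0.0044  0.0012 -1.    ] 
d cm [0.22 0.17 4.89] turn 0.19 rows 1.0 J [ -9.  32.  22. 130. -30.  23.  -3.] grip 0.0855 0.0
```

Call:
apply_moves --increments '[{"delta_pos": [0.1, 0.1, 2], "turn": 0.2}, {"delta_pos": [0.1, 0.1, 4], "turn": 0.2}, {"delta_pos": [0.1, 0.1, 5], "turn": 0.2}, {"delta_pos": [0.1, 0.1, 5], "turn": 0.2}]'

```text
clock: 8.8
eef_pos: [0.4715, -0.1025, 0.0606]
eef_rot: [[0.658, 0.753, -0.002], [0.753, -0.658, 0.001], [-0.0, -0.002, -1.0]]
wrist_force: [-0.3, 0.6, 1.0]
grip_width: 0.0856
gripper_force: 0.0
```

Call:
apply_moves --increments '[{"delta_pos": [0, 0, 0], "turn": 0}, {"delta_pos": [0, 0, 0], "turn": 0}, {"delta_pos": [0, 0, 0], "turn": 0}, {"delta_pos": [0, 0, 0], "turn": 0}, {"delta_pos": [0, 0, 0], "turn": 0}, {"delta_pos": [0, 0, 0], "turn": 0}, {"delta_pos": [0, 0, 0], "turn": 0}, {"delta_pos": [0, 0, 0], "turn": 0}]' --fingers 0

```text
clock: 9.6
eef_pos: [0.4722, -0.1026, 0.0619]
eef_rot: [[0.659, 0.752, 0.001], [0.752, -0.659, 0.0], [0.001, 0.0, -1.0]]
wrist_force: [0.3, 0.2, 5.8]
grip_width: 0.0276
gripper_force: 45.0
```

```bash
python3 plan.py .642 .0195 .15 -91.1
```

```text
t 9.6 pos [ 0.4722 -0.1026  0.0619] yaw -41.23 tilt [ 8.e-04  2.e-04 -1.e+00] 
d cm [20.38  4.73 -8.8 ] turn 49.87 rows 5.8 J [ -5.  37.  16. 130. -34.  17.   0.] grip 0.0276 44.97540235519409
```

Call:
apply_moves --increments '[{"delta_pos": [0, 0, -3], "turn": 0}, {"delta_pos": [1, 0.3, -7], "turn": 8}, {"delta_pos": [4.5, 1, -8.8], "turn": 16}, {"delta_pos": [8, 1.8, -8.8], "turn": 24}, {"delta_pos": [12, 2.7, -8.8], "turn": 32}, {"delta_pos": [16, 3.7, -8.8], "turn": 40}, {"delta_pos": [20.4, 4.7, -8.8], "turn": 48}, {"delta_pos": [20.4, 4.7, -8.8], "turn": 50}]'

```text
clock: 10.4
eef_pos: [0.6474, 0.0274, 0.1482]
eef_rot: [[1.0, -0.014, 0.004], [-0.014, -1.0, 0.002], [0.004, -0.002, -1.0]]
wrist_force: [-0.1, 1.1, -1.5]
grip_width: 0.0275
gripper_force: 44.1
```

Call:
apply_moves --increments '[{"delta_pos": [0, 0, 0], "turn": 0}, {"delta_pos": [0, 0, 2], "turn": 0}, {"delta_pos": [0, 0, 4], "turn": 0}, {"delta_pos": [0, 0, 5.5], "turn": 0}, {"delta_pos": [0, 0, 6], "turn": 0}, {"delta_pos": [0, 0, 6], "turn": 0}]'

```text
clock: 11.0
eef_pos: [0.6407, 0.0191, 0.0887]
eef_rot: [[1.0, -0.022, -0.002], [-0.022, -1.0, -0.0], [-0.002, 0.0, -1.0]]
wrist_force: [-0.2, 0.1, -1.7]
grip_width: 0.0275
gripper_force: 44.2
```

```bash
python3 plan.py .6417 .0195 .0759 -91.1
```

```text
t 11.0 pos [0.6407 0.0191 0.0887] yaw -91.29 tilt [-0.0018 -0.     -1.    ] 
d cm [ 0.1  -0.04  1.28] turn -0.19 rows 0.3 J [-31.  47.  39. 110. -45.  40. -55.] grip 0.0275 44.159350991249084
```

Call:
apply_moves --increments '[{"delta_pos": [0.1, 0, 0.5], "turn": -0.2}, {"delta_pos": [0.1, 0, 0.9], "turn": -0.2}, {"delta_pos": [0.1, 0, 1.2], "turn": -0.2}, {"delta_pos": [0.1, 0, 1.3], "turn": -0.2}, {"delta_pos": [0.1, 0, 1.3], "turn": -0.2}]'

```text
clock: 11.5
eef_pos: [0.6427, 0.0198, 0.0763]
eef_rot: [[1.0, -0.018, -0.0], [-0.018, -1.0, 0.0], [-0.0, -0.0, -1.0]]
wrist_force: [-0.5, -0.3, -1.7]
grip_width: 0.0275
gripper_force: 44.2
```

```bash
python3 plan.py .6417 .0195 .0759 -91.1
```

```text
t 11.5 pos [0.6427 0.0198 0.0763] yaw -91.03 tilt [-1.e-04  0.e+00 -1.e+00] 
d cm [-0.1   0.04  0.04] turn 0.07 rows 0.0 J [-31.  47.  38. 110. -46.  39. -55.] grip 0.0275 44.16064202785492
```

Call:
apply_moves --increments '[{"delta_pos": [-0.1, 0, 0.0], "turn": 0}, {"delta_pos": [-0.1, 0, 0.1], "turn": 0}, {"delta_pos": [-0.1, 0, 0.1], "turn": 0}]'

```text
clock: 11.8
eef_pos: [0.6417, 0.0197, 0.076]
eef_rot: [[1.0, -0.018, 0.0], [-0.018, -1.0, 0.001], [0.0, -0.001, -1.0]]
wrist_force: [-2.0, 1.1, 3.7]
grip_width: 0.0277
gripper_force: 44.6
```

Call:
apply_moves --increments '[{"delta_pos": [0, 0, 0], "turn": 0}, {"delta_pos": [0, 0, 0], "turn": 0}, {"delta_pos": [0, 0, 0], "turn": 0}, {"delta_pos": [0, 0, 0], "turn": 0}, {"delta_pos": [0, 0, -2], "turn": 0}, {"delta_pos": [0, 0, -5], "turn": 0}, {"delta_pos": [0, 0, -9], "turn": 0}, {"delta_pos": [0, 0, -12], "turn": 0}]' --fingers 0.53

```text
clock: 12.6
eef_pos: [0.6421, 0.0195, 0.1971]
eef_rot: [[1.0, -0.018, 0.001], [-0.018, -1.0, -0.0], [0.001, 0.0, -1.0]]
wrist_force: [1.1, 0.3, -0.7]
grip_width: 0.0452
gripper_force: 0.0
```

```bash
python3 plan.py .4378 -.2498 .195 -54.5
```

```text
t 12.6 pos [0.6421 0.0195 0.1971] yaw -91.05 tilt [ 1.1e-03 -3.0e-04 -1.0e+00] 
d cm [-19.93  27.3    0.2 ] turn -36.55 rows 6.8 J [-36.  40.  47. 107. -37.  50. -61.] grip 0.0452 0.0
```

Call:
apply_moves --increments '[{"delta_pos": [-2.5, 3.5, 0], "turn": -4.6}, {"delta_pos": [-5, 7, 0], "turn": -9}, {"delta_pos": [-8, 10.5, 0], "turn": -14}, {"delta_pos": [-10.5, 14, 0], "turn": -19}, {"delta_pos": [-13, 17.5, 0], "turn": -24}, {"delta_pos": [-15.5, 21, 0], "turn": -29}, {"delta_pos": [-18, 24.5, 0], "turn": -34}, {"delta_pos": [-20, 27.3, 0], "turn": -36.5}]' --fingers 1

```text
clock: 13.4
eef_pos: [0.4348, -0.2516, 0.1956]
eef_rot: [[0.814, 0.58, 0.0], [0.58, -0.814, -0.0], [-0.0, 0.001, -1.0]]
wrist_force: [-0.3, 1.3, -0.3]
grip_width: 0.0854
gripper_force: 0.0
```

Call:
apply_moves --increments '[{"delta_pos": [0, 0, 0], "turn": 0}, {"delta_pos": [0, 0, 2], "turn": 0}, {"delta_pos": [0, 0, 5], "turn": 0}, {"delta_pos": [0, 0, 8], "turn": 0}, {"delta_pos": [0, 0, 9], "turn": 0}, {"delta_pos": [0, 0, 9], "turn": 0}]'

```text
clock: 14.0
eef_pos: [0.4364, -0.2488, 0.1042]
eef_rot: [[0.814, 0.58, -0.002], [0.58, -0.814, 0.002], [-0.001, -0.003, -1.0]]
wrist_force: [0.6, 0.6, 1.1]
grip_width: 0.0854
gripper_force: 0.0
```

```bash
python3 plan.py .4378 -.2498 .047 -54.5; python3 chk.py round,.642,.019,.014
```

```text
t 14.0 pos [ 0.4364 -0.2488  0.1042] yaw -54.53 tilt [-0.0025  0.0015 -1.    ] 
d cm [0.06 0.18 5.72] turn -0.03 rows 1.1 J [  5.  34.  27. 127. -36.  26.   6.] grip 0.0854 0.0
round ('scene',) [0.6403 0.0206] -11.9 42.6
round ('top',) [0.6429 0.0178] -1.4 14.5
round ('scene', 'top') [0.6424 0.0188] -6.2 72.4
```

Call:
apply_moves --increments '[{"delta_pos": [0, 0.1, 2], "turn": 0}, {"delta_pos": [0, 0.1, 4], "turn": 0}, {"delta_pos": [0, 0.1, 5.3], "turn": 0}, {"delta_pos": [0, 0.1, 5.7], "turn": 0}, {"delta_pos": [0, 0.1, 5.7], "turn": 0}]'

```text
clock: 14.6
eef_pos: [0.4379, -0.2507, 0.049]
eef_rot: [[0.815, 0.58, 0.001], [0.58, -0.815, -0.001], [0.001, 0.001, -1.0]]
wrist_force: [0.1, -0.5, 0.4]
grip_width: 0.0856
gripper_force: 0.0
```

Call:
apply_moves --increments '[{"delta_pos": [0, 0, 0], "turn": 0}, {"delta_pos": [0, 0, 0], "turn": 0}, {"delta_pos": [0, 0, 0], "turn": 0}, {"delta_pos": [0, 0, 0], "turn": 0}, {"delta_pos": [0, 0, 0], "turn": 0}, {"delta_pos": [0, 0, 0], "turn": 0}, {"delta_pos": [0, 0, 0], "turn": 0}, {"delta_pos": [0, 0, 0], "turn": 0}]' --fingers 0

```text
clock: 15.4
eef_pos: [0.4377, -0.2505, 0.0488]
eef_rot: [[0.815, 0.58, 0.001], [0.58, -0.815, -0.0], [0.001, 0.001, -1.0]]
wrist_force: [0.4, 0.6, 5.7]
grip_width: 0.0322
gripper_force: 40.3
```

```bash
python3 plan.py .641 -.0505 .15 -91.1
```

```text
t 15.4 pos [ 0.4377 -0.2505  0.0488] yaw -54.54 tilt [ 9.e-04 -0.e+00 -1.e+00] 
d cm [ 28.17  -4.49 -10.1 ] turn 36.56 rows 6.1 J [ 11.  39.  19. 128. -41.  18.  10.] grip 0.0322 40.29857039451599
```

Call:
apply_moves --increments '[{"delta_pos": [0, 0, -3], "turn": 0}, {"delta_pos": [3, -0.5, -7], "turn": 6}, {"delta_pos": [7.5, -1.2, -10], "turn": 12}, {"delta_pos": [12, -1.9, -10], "turn": 18}, {"delta_pos": [16.5, -2.6, -10], "turn": 24}, {"delta_pos": [21, -3.3, -10], "turn": 30}, {"delta_pos": [25, -4, -10], "turn": 34}, {"delta_pos": [28.1, -4.5, -10], "turn": 36.5}]'

```text
clock: 16.2
eef_pos: [0.6417, -0.047, 0.1474]
eef_rot: [[1.0, -0.017, -0.001], [-0.017, -1.0, 0.001], [-0.001, -0.001, -1.0]]
wrist_force: [-0.1, -0.7, -0.9]
grip_width: 0.0316
gripper_force: 40.2
```

Call:
apply_moves --increments '[{"delta_pos": [0, 0, 0], "turn": 0}, {"delta_pos": [0, 0, 2], "turn": 0}, {"delta_pos": [0, 0, 5], "turn": 0}, {"delta_pos": [0, 0, 7], "turn": 0}, {"delta_pos": [0, 0, 7.5], "turn": 0}, {"delta_pos": [0, 0, 7.5], "turn": 0}, {"delta_pos": [0, 0, 7.5], "turn": 0}]'

```text
clock: 16.9
eef_pos: [0.6405, -0.0514, 0.0742]
eef_rot: [[1.0, -0.019, 0.001], [-0.019, -1.0, -0.001], [0.001, 0.001, -1.0]]
wrist_force: [1.1, -0.0, -0.9]
grip_width: 0.0316
gripper_force: 40.2
```

```bash
python3 plan.py .6403 -.0505 .0628 -91.1
```

```text
t 16.9 pos [ 0.6405 -0.0514  0.0742] yaw -91.07 tilt [ 1.2e-03 -5.0e-04 -1.0e+00] 
d cm [-0.03 -0.09  1.14] turn 0.03 rows 0.2 J [-25.  48.  40. 110. -48.  40. -46.] grip 0.0316 40.2393901348114
```

Call:
apply_moves --increments '[{"delta_pos": [0, -0.1, 0.4], "turn": 0}, {"delta_pos": [0, -0.1, 0.8], "turn": 0}, {"delta_pos": [0, -0.1, 1.1], "turn": 0}, {"delta_pos": [0, -0.1, 1.2], "turn": 0}, {"delta_pos": [0, -0.1, 1.2], "turn": 0}]'

```text
clock: 17.4
eef_pos: [0.6404, -0.0494, 0.0628]
eef_rot: [[1.0, -0.018, 0.001], [-0.018, -1.0, 0.002], [0.001, -0.002, -1.0]]
wrist_force: [-2.3, 2.5, 9.6]
grip_width: 0.0314
gripper_force: 41.5
```

```bash
python3 plan.py .6403 -.0505 .0628 -91.1
```

```text
t 17.4 pos [ 0.6404 -0.0494  0.0628] yaw -91.04 tilt [ 6.0e-04  1.8e-03 -1.0e+00] 
d cm [-0.01  0.11  0.  ] turn 0.06 rows 0.0 J [-25.  49.  39. 110. -49.  39. -46.] grip 0.0314 41.487404108047485
```

Call:
apply_moves --increments '[{"delta_pos": [0, 0.1, -0.2], "turn": 0}, {"delta_pos": [0, 0.1, -0.2], "turn": 0}, {"delta_pos": [0, 0.1, 0], "turn": 0}, {"delta_pos": [0, 0.1, -0.02], "turn": 0}, {"delta_pos": [0, 0.1, -0.02], "turn": 0}]'

```text
clock: 17.9
eef_pos: [0.6405, -0.051, 0.0628]
eef_rot: [[1.0, -0.018, 0.001], [-0.018, -1.0, 0.001], [0.001, -0.001, -1.0]]
wrist_force: [-1.4, 0.8, 10.3]
grip_width: 0.0314
gripper_force: 41.5
```

Call:
apply_moves --increments '[{"delta_pos": [0, 0, 0], "turn": 0}, {"delta_pos": [0, 0, 0], "turn": 0}, {"delta_pos": [0, 0, 0], "turn": 0}, {"delta_pos": [0, 0, 0], "turn": 0}, {"delta_pos": [0, 0, -2], "turn": 0}, {"delta_pos": [0, 0, -5], "turn": 0}, {"delta_pos": [0, 0, -9], "turn": 0}, {"delta_pos": [0, 0, -13], "turn": 0}]' --fingers 0.57

```text
clock: 18.7
eef_pos: [0.6395, -0.0504, 0.1921]
eef_rot: [[1.0, -0.018, -0.002], [-0.018, -1.0, 0.0], [-0.002, 0.0, -1.0]]
wrist_force: [0.4, 0.5, 0.3]
grip_width: 0.0484
gripper_force: 0.0
```

```bash
python3 plan.py .465 .1023 .19 -23.2
```

```text
t 18.7 pos [ 0.6395 -0.0504  0.1921] yaw -91.04 tilt [-0.0019  0.     -1.    ] 
d cm [-17.73 -14.95   0.24] turn -67.84 rows 7.9 J [-31.  41.  49. 107. -39.  51. -53.] grip 0.0484 0.0
```

Call:
apply_moves --increments '[{"delta_pos": [-2.2, -1.9, 0], "turn": -8.5}, {"delta_pos": [-4.4, -3.8, 0], "turn": -17}, {"delta_pos": [-6.6, -5.6, 0], "turn": -25.5}, {"delta_pos": [-8.9, -7.5, 0], "turn": -34}, {"delta_pos": [-11.1, -9.4, 0], "turn": -42.5}, {"delta_pos": [-13.3, -11.2, 0], "turn": -51}, {"delta_pos": [-15.5, -13.1, 0], "turn": -59.5}, {"delta_pos": [-17.7, -15, 0], "turn": -67.8}]' --fingers 1

```text
clock: 19.5
eef_pos: [0.4648, 0.1032, 0.1915]
eef_rot: [[0.389, 0.921, -0.0], [0.921, -0.389, 0.0], [0.0, -0.0, -1.0]]
wrist_force: [-0.3, 0.2, -0.2]
grip_width: 0.0854
gripper_force: 0.0
```

Call:
apply_moves --increments '[{"delta_pos": [0, 0, 0], "turn": 0}, {"delta_pos": [0, 0, 2], "turn": 0}, {"delta_pos": [0, 0, 5], "turn": 0}, {"delta_pos": [0, 0, 8], "turn": 0}, {"delta_pos": [0, 0, 9.5], "turn": 0}, {"delta_pos": [0, 0, 9.5], "turn": 0}, {"delta_pos": [0, 0, 9.5], "turn": 0}]'

```text
clock: 20.2
eef_pos: [0.4665, 0.1019, 0.0966]
eef_rot: [[0.396, 0.918, 0.0], [0.918, -0.396, -0.001], [-0.0, 0.0, -1.0]]
wrist_force: [0.3, -0.2, 0.2]
grip_width: 0.0854
gripper_force: 0.0
```

```bash
python3 plan.py .465 .1023 .043 -23.2;python3 chk.py wide,.641,-.05,.014
```

```text
t 20.2 pos [0.4665 0.1019 0.0966] yaw -23.33 tilt [ 2.e-04 -6.e-04 -1.e+00] 
d cm [-0.02 -0.15  5.36] turn -0.13 rows 1.1 J [-34.  33.  22. 130. -34.  22.  -7.] grip 0.0854 0.0
wide ('scene',) [ 0.6405 -0.0505] -4.3 56.3
wide ('top',) [ 0.6427 -0.053 ] -0.3 14.6
wide ('scene', 'top') [ 0.6425 -0.0519] -1.0 88.7
```

Call:
apply_moves --increments '[{"delta_pos": [0, -0.1, 2], "turn": 0}, {"delta_pos": [0, -0.1, 3.8], "turn": 0}, {"delta_pos": [0, -0.1, 5], "turn": 0}, {"delta_pos": [0, -0.1, 5.4], "turn": 0}, {"delta_pos": [0, -0.1, 5.4], "turn": 0}]'

```text
clock: 20.8
eef_pos: [0.4654, 0.1029, 0.0429]
eef_rot: [[0.395, 0.919, 0.001], [0.919, -0.395, 0.0], [0.0, 0.001, -1.0]]
wrist_force: [-0.3, 0.1, -0.4]
grip_width: 0.0853
gripper_force: 0.0
```

Call:
apply_moves --increments '[{"delta_pos": [0, 0, 0], "turn": 0}, {"delta_pos": [0, 0, 0], "turn": 0}, {"delta_pos": [0, 0, 0], "turn": 0}, {"delta_pos": [0, 0, 0], "turn": 0}, {"delta_pos": [0, 0, 0], "turn": 0}, {"delta_pos": [0, 0, 0], "turn": 0}, {"delta_pos": [0, 0, 0], "turn": 0}, {"delta_pos": [0, 0, 0], "turn": 0}]' --fingers 0

```text
clock: 21.6
eef_pos: [0.4652, 0.103, 0.043]
eef_rot: [[0.395, 0.919, 0.001], [0.919, -0.395, 0.001], [0.001, 0.0, -1.0]]
wrist_force: [0.3, 1.1, 5.9]
grip_width: 0.029
gripper_force: 39.1
```

```bash
python3 plan.py .6395 -.1205 .17 -91.1;python3 - <<'E'
from h import *
P,W=shoot()
cv2.imwrite("pics/knob.png",cv2.resize(P["scene"][110:190,200:310],(770,560),interpolation=cv2.INTER_CUBIC)[:,:,::-1])
E
```

```text
t 21.6 pos [0.4652 0.103  0.043 ] yaw -23.24 tilt [ 6.e-04  5.e-04 -1.e+00] 
d cm [-13.65  24.84 -12.7 ] turn 67.86 rows 7.9 J [-28.  39.  14. 131. -38.  14.  -3.] grip 0.029 39.131001234054565
```

View pics/knob.png

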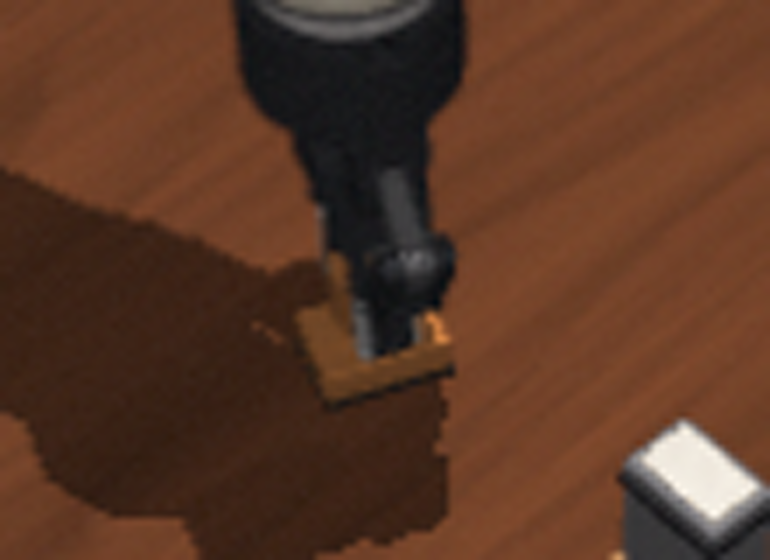

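The fingers hold the knob (crop ~(390,280)), above its base. Lift and carry it to pad_d.

Call:
apply_moves --increments '[{"delta_pos": [0, 0, -3], "turn": 0}, {"delta_pos": [0, 0, -7.5], "turn": 5}, {"delta_pos": [-1.5, 2.7, -11], "turn": 13}, {"delta_pos": [-3.7, 6.8, -12.7], "turn": 21}, {"delta_pos": [-6, 11, -12.7], "turn": 29}, {"delta_pos": [-8.3, 15.2, -12.7], "turn": 37}, {"delta_pos": [-10.5, 19.1, -12.7], "turn": 45}, {"delta_pos": [-12.7, 23, -12.7], "turn": 53}]'

```text
clock: 22.5
eef_pos: [0.6268, -0.1056, 0.1693]
eef_rot: [[0.973, 0.233, -0.001], [0.233, -0.973, 0.001], [-0.0, -0.001, -1.0]]
wrist_force: [1.1, 0.0, -1.8]
grip_width: 0.029
gripper_force: 39.8
```

```bash
python3 plan.py .640 -.1205 .08 -91.1
```

```text
t 22.5 pos [ 0.6268 -0.1056  0.1693] yaw -76.55 tilt [-5.e-04  6.e-04 -1.e+00] 
d cm [0.94 1.76 8.93] turn 14.55 rows 1.8 J [-24.  41.  45. 109. -39.  47. -34.] grip 0.029 39.81062114238739
```

Call:
apply_moves --increments '[{"delta_pos": [0.9, 1.7, 0], "turn": 7}, {"delta_pos": [0.9, 1.7, 0], "turn": 14.5}, {"delta_pos": [0.9, 1.7, 3], "turn": 14.5}, {"delta_pos": [0.9, 1.7, 6], "turn": 14.5}, {"delta_pos": [0.9, 1.7, 8], "turn": 14.5}, {"delta_pos": [0.9, 1.7, 9], "turn": 14.5}, {"delta_pos": [0.9, 1.7, 9], "turn": 14.5}, {"delta_pos": [0.9, 1.7, 9], "turn": 14.5}]'

```text
clock: 23.3
eef_pos: [0.6395, -0.1194, 0.0803]
eef_rot: [[1.0, -0.013, 0.001], [-0.013, -1.0, -0.001], [0.001, 0.001, -1.0]]
wrist_force: [-0.4, -0.6, -1.0]
grip_width: 0.0288
gripper_force: 39.8
```

```bash
python3 plan.py .640 -.1205 .057 -91.1;python3 - <<'E'
from h import *
P,W=shoot()
cv2.imwrite("pics/knob2.png",cv2.resize(P["scene"][180:290,170:300],(780,660)[:2] and (709,600),interpolation=cv2.INTER_CUBIC)[:,:,::-1])
E
```

```text
t 23.3 pos [ 0.6395 -0.1194  0.0803] yaw -90.75 tilt [ 1.2e-03 -6.0e-04 -1.0e+00] 
d cm [0.05 0.11 2.33] turn 0.35 rows 0.5 J [-20.  49.  42. 109. -49.  42. -40.] grip 0.0288 39.8399019241333
```

View pics/knob2.png

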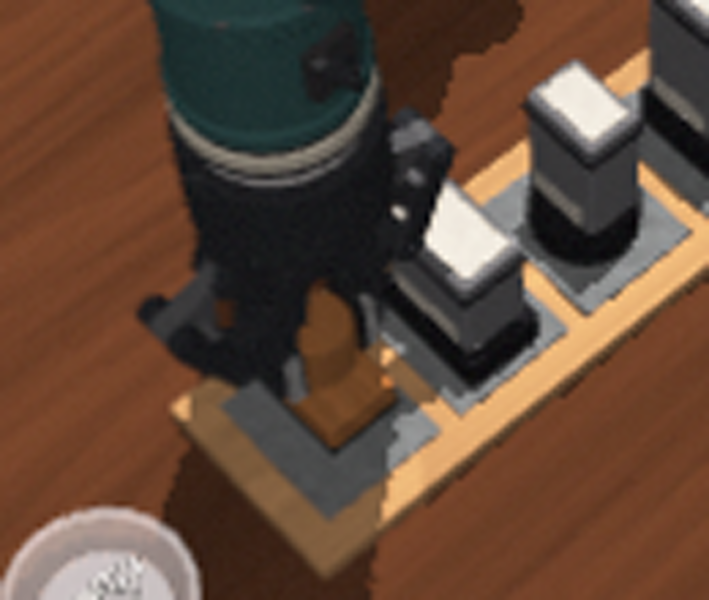

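The picture shows the knob over pad_d (crop (340,400)), aligned, with the other stamps standing. Lower it.

Call:
apply_moves --increments '[{"delta_pos": [0.05, 0.1, 0.8], "turn": 0.3}, {"delta_pos": [0.05, 0.1, 1.5], "turn": 0.3}, {"delta_pos": [0.05, 0.1, 2.0], "turn": 0.3}, {"delta_pos": [0.05, 0.1, 2.3], "turn": 0.3}, {"delta_pos": [0.05, 0.1, 2.4], "turn": 0.3}, {"delta_pos": [0.05, 0.1, 2.4], "turn": 0.3}]'

```text
clock: 24.0
eef_pos: [0.6391, -0.1197, 0.0571]
eef_rot: [[1.0, -0.018, -0.0], [-0.018, -1.0, 0.003], [-0.0, -0.003, -1.0]]
wrist_force: [-3.6, 3.1, 11.3]
grip_width: 0.0292
gripper_force: 41.3
```

```bash
python3 plan.py .640 -.1205 .057 -91.1
```

```text
t 24.0 pos [ 0.6391 -0.1197  0.0571] yaw -91.05 tilt [-4.0e-04  2.6e-03 -1.0e+00] 
d cm [0.09 0.08 0.01] turn 0.05 rows 0.0 J [-19.  50.  40. 109. -51.  40. -38.] grip 0.0292 41.344526410102844
```

Call:
apply_moves --increments '[{"delta_pos": [0, 0, -0.05], "turn": 0}, {"delta_pos": [0, 0, -0.05], "turn": 0}, {"delta_pos": [0, 0, -0.05], "turn": 0}, {"delta_pos": [0, 0, -0.05], "turn": 0}, {"delta_pos": [0, 0, -2], "turn": 0}, {"delta_pos": [0, 0, -5], "turn": 0}, {"delta_pos": [0, 0, -9], "turn": 0}, {"delta_pos": [0, 0, -14], "turn": 0}]' --fingers 0.55

```text
clock: 24.8
eef_pos: [0.6384, -0.1196, 0.1967]
eef_rot: [[1.0, -0.019, -0.003], [-0.019, -1.0, 0.0], [-0.003, -0.0, -1.0]]
wrist_force: [0.3, 0.2, 0.4]
grip_width: 0.0472
gripper_force: 0.0
```

Call:
apply_moves --increments '[{"delta_pos": [-4, 3, 0], "turn": 0}, {"delta_pos": [-8, 6, 0], "turn": 0}, {"delta_pos": [-12, 9, 0], "turn": 0}, {"delta_pos": [-16, 12, 0], "turn": 0}, {"delta_pos": [-18, 15, 0], "turn": 0}, {"delta_pos": [-18, 15, 0], "turn": 0}]'

```text
clock: 25.4
eef_pos: [0.4523, -0.2719, 0.1978]
eef_rot: [[1.0, -0.029, 0.001], [-0.029, -1.0, -0.003], [0.001, 0.003, -1.0]]
wrist_force: [-0.3, -0.6, 0.5]
grip_width: 0.0472
gripper_force: 0.0
```

```bash
python3 chk.py slim,.643,.088,.014 round,.642,.019,.014 wide,.641,-.051,.014 knob,.64,-.121,.014; python3 - <<'E'
from h import *
P,W=shoot();a=cv2.resize(P["top"][150:240,220:350],(780,540),interpolation=cv2.INTER_CUBIC);cv2.imwrite("pics/end_top.png",a[:,:,::-1])
E
mv pics/chk_2*.png pics/endscene.png; ls pics
```

```text
slim ('scene',) [0.6419 0.0883] -5.9 48.7
slim ('top',) [0.6446 0.0856] -1.9 17.6
slim ('scene', 'top') [0.6441 0.0864] -3.7 83.4
round ('scene',) [0.6398 0.0209] -10.1 49.6
round ('top',) [0.643  0.0177] -0.7 19.9
round ('scene', 'top') [0.642  0.0191] -5.5 83.8
wide ('scene',) [ 0.6413 -0.0507] -4.1 56.7
wide ('top',) [ 0.6428 -0.0527] -1.1 19.5
wide ('scene', 'top') [ 0.6428 -0.0521] -1.9 91.1
knob ('scene',) [ 0.6386 -0.1194] -1.8 35.1
knob ('top',) [ 0.6403 -0.1216] 0.6 18.6
knob ('scene', 'top') [ 0.6401 -0.1207] -0.5 64.2
chk_1410.png
chk_2030.png
chk_2550.png
chk_710.png
crop1.png
end_top.png
g1.png
knob.png
knob2.png
scene0.png
top0.pngmv: target 'pics/endscene.png': No such file or directory
```

View pics/end_top.png

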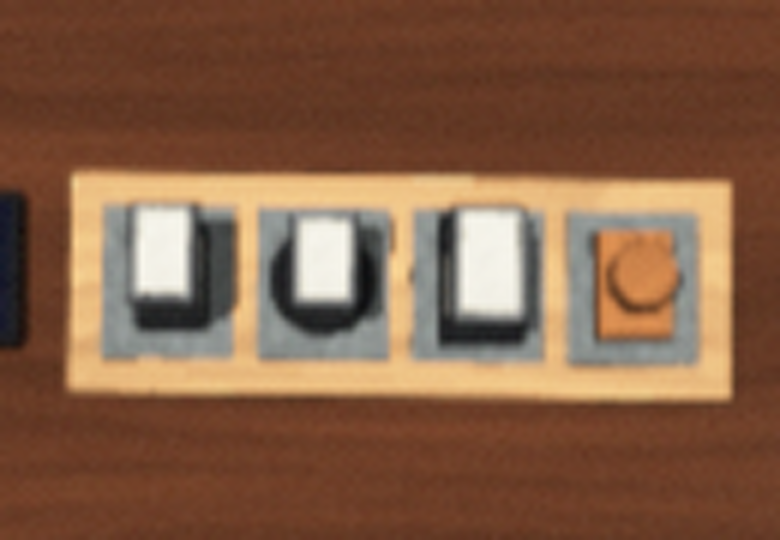

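The top view shows all four stamps upright on their pads: slim (165,265), round (325,270), wide (488,270) and knob (637,285), with the ink pad at the left. All are centred within about 2 mm and lined up straight.

```bash
python3 -c "
from cell import sign_off;print(sign_off())"
```

```text
the job is handed in; nothing more can be done
None
```

The job is handed in: slim, round, wide and knob stand upright on pads a to d, tallest next to the ink pad, each measured within about 2 mm of its pad's centre.

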